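# Tip a tile trivet over onto the serving board

## Robot

A 6-joint arm with a two-finger parallel gripper is mounted at the origin on a cart in front of the work surface, level with it; the furniture and walls round the work are solid. World frame = base frame: x ahead of the robot, y to its left, z up, the work surface at z = 0. Lengths are in mm, angles in degrees, forces in N, time in s.
With the tool pointing down it reaches from about 200 to 875 mm from the base axis. Payload 3.4 kg.
Tool frame: the origin (TCP) lies on the centre line of the jaws, within the pads' length; the fingertips stand 19 mm ahead of it and the grasp point (between the pads) is the TCP; y points along the fingers, x is the direction in which the jaws open and shut, and the axes are right-handed (so a half turn about y gives the same grasp; the last joint's range is limited). The gripper opens to 94 mm and grips with 3 to 60 N. Pads are 16 mm wide; open, the fingers measure 119 mm over their backs; the gripper's body (75 mm by 177 mm) begins 78 mm behind the grasp point.
Start: joints at [-73.339, 15.808, 86.224, -0, 77.962, -6.933], TCP at [230.152, -526.966, 224.493] pointing down, gripper open.
Joint ranges: [-165.64, 165.64], [-43.16, 119.46], [12.63, 154.43], [-67.54, 247.53], [6.08, 155.33], [-154.97, 154.97]. Speed limits (degrees/s): [147.25, 147.25, 180, 180, 180, 180].

## Interface

Orientations are given as [roll, pitch, yaw] about the fixed x, y, z axes, in that order (R = Rz(yaw) Ry(pitch) Rx(roll)).
In Python, from rig import * gives the robot as it stands.
- The arm moves only by the tool carry_out, never from a script. Its argument "deltas" is a list that holds one entry, the list of rows, each a list of 7 numbers: the shift along the tool's x, y, z in units of 25 mm (1.0 is 25 mm), then the turn, a rotation vector about the tool's x, y, z in units of 5 degrees (1.0 is 5 degrees), then the opening in per cent of the stroke, from 0 (shut) to 100 (fully open). In form: [[[dx, dy, dz, rx, ry, rz, claw], ...]]. A call has 1 to 5 rows; each row shifts and turns the commanded pose from where the row before left it, along the tool's axes as they then stand; what a row does not reach is not made up. A row lasts 1/12 s, in which the tool goes at most 41.7 mm and 7.16 degrees, less where a joint would pass 70% of its speed; a pose out of reach is approached as far as the arm can. A call is refused whole if a number of a shift passes 1 or a number of a turn 1, either way. A call with a gripper value outside its range is refused whole. The fingers move at their own pace and stop on an object; "grip_force" is the grip in N (left out, the last holds). Time passes only in rows, so rows that do not move let the fingers close. It gives the time, the measured TCP pose, the force and the opening at its end, in the units of the state.
- sense(): the state, without advancing time (a new reading comes with each control period).
- capture(name): name is "scene" or "top" or "wrist"; returns the picture (480x640x3 uint8, red, green, blue); there is no depth.
- camera_params(name): a dict with "mtx" (3x3 intrinsics, pixels), "T" (4x4, takes a point from camera to world coordinates). Camera axes: x right, y down, z forward; pixel columns grow to the right and rows downward; lengths in mm; the calibration is good to about 2 mm. The wrist camera is an equidistant fisheye: a pixel r from the principal point sees the ray r / f radians off the axis. A picture is of the moment at which its call begins: read the wrist's pose just before it. camera_params takes no time and is no camera call; for the wrist camera it gives the pose at the moment of the call.
- sign_off(): hands the job in, once; it reports no verdict.
Trained networks look in the newest picture that a camera, given by its name, has taken for a name from the list of things; names that differ only in an ending like _2 or _b are one class to them, and where a whole thing is asked for, a point or a joint stands for the part that bears it (a point fixed in the world has none). Each returns a list of dicts, best first, with "confidence" (0 to 1); they miss things now and then, are a little off and sometimes report something else, mostly with a low value. They report only what shows in the picture. A call takes as long as a camera call.
- boxes_of(camera, thing): "rect" ([left, top, width, height] in pixels, round what is visible of it).
- regions_of(camera, thing): "region" (480x640 bool, what is visible of it) and "rect" ([left, top, width, height] in pixels, round what is visible of it).
- tip_of(camera, thing): "pixel" ([column, row] in pixels: a listed point, or the origin of a listed thing).
The state is a dict: "t": time; "joint_positions": joint angles; "joint_vel": joint speeds; "tau": joint torques, N m; "tool_pos": TCP position; "eef_rot": TCP orientation; "force": force on the tool from outside, world axes, zero at the start; "wrist_torque": the same for the moment, N m; "opening": finger opening in mm.
Only numpy, scipy, OpenCV 4.12 (cv2) and the standard library are available. Lean on these libraries where they do the work, as an engineer would, in place of code of your own. Each camera call takes 0.05 s, during which the arm holds its last target. There are 200 camera calls.

## Task

The square tile trivet lies upside down, with its cork feet in the air, and is too wide to grip. Gently push it up against the front edge of the marble serving board until it tips up on edge and over, so that it lands on the board on its feet, then slide it fully onto the board so that nothing hangs over an edge. Never press the tile with more than 25 N, or it chips, and leave the mug and the two shakers where they are.

Things in the scene. Friction and masses are not known exactly. Their poses are not given: they have to be found in the camera images.
- board: Plain pale marble serving board flat on the counter, 200 mm (x) by 220 mm (y) by 20 mm thick, edges rounded 2 mm; heavy, does not move. Origin: centre of its underside. Its front edge, a 20 mm high step facing the robot, is at x = -100 mm in its frame; +x points across the board away from the robot; z is up.
- trivet: Tile trivet 120 x 120 x 14 mm, 0.2 to 0.4 kg, blue glazed face (its edges bevelled 4 mm in, 6 mm up), terracotta back with four cork feet (16 mm wide, 4 mm high, 27 mm off the middle in x and y). Origin: centre of glazed face; z runs to the feet: up at first, down at the end (origin then 38 mm over the counter). Starts flat before the board, askew up to 0.2 rad. Fingertip friction at 10 N drags its edge up.
- corner0 (a point): Corner of the trivet, at mid-thickness of the tile (z = 7 mm), x = -60 mm, y = -60 mm in its frame.
- corner1 (a point): Corner of the trivet, at mid-thickness of the tile (z = 7 mm), x = -60 mm, y = 60 mm in its frame.
- corner2 (a point): Corner of the trivet, at mid-thickness of the tile (z = 7 mm), x = 60 mm, y = 60 mm in its frame.
- corner3 (a point): Corner of the trivet, at mid-thickness of the tile (z = 7 mm), x = 60 mm, y = -60 mm in its frame.
- mug: White mug with handle, 86 x 116 x 91 mm high, upright to the right of the trivet and the board; bystander. Origin: centre of its underside, z up.
- pepper: Shaker with a grey domed cap, 44 mm across, 90 mm high, upright to the left of the board; bystander. Origin: centre of its underside, z up.
- salt: Shaker with a grey domed cap, 44 mm across, 90 mm high, upright to the left of the board; bystander. Origin: centre of its underside, z up.

How it is judged (in metres and radians):
On the way:
1. the trivet is tipped up on edge (55 to 105 degrees), its foot still low in front of the board and leaning on the board's front edge (angle between trivet's own z axis and vertical between 0.96 and 1.83 rad and contact force between trivet and board above 0.1 N and height (world z) of trivet below 0.085 m and x of trivet in the frame of board below -0.085 m), for 0.1 s.
At the end, for the whole second after the job is handed in: The trivet lies still and level (within about 4.5 degrees) on its cork feet on the board, glazed face up, with no corner more than 5 mm outside the board's outline, and is released (angle between trivet's own z axis and vertical above 3.06 rad and height (world z) of trivet between 0.033 and 0.043 m and x of corner0 in the frame of board between -0.105 and 0.105 m and y of corner0 in the frame of board between -0.115 and 0.115 m and x of corner1 in the frame of board between -0.105 and 0.105 m and y of corner1 in the frame of board between -0.115 and 0.115 m and x of corner2 in the frame of board between -0.105 and 0.105 m and y of corner2 in the frame of board between -0.115 and 0.115 m and x of corner3 in the frame of board between -0.105 and 0.105 m and y of corner3 in the frame of board between -0.115 and 0.115 m and linear speed of trivet below 0.02 m/s and angular speed of trivet below 0.1 rad/s); the robot touches nothing.
It fails at once if the tile is pushed with more than 25 N (contact force between any of the fingers, the arm and trivet above 25 N).
It fails at once if the mug or a shaker is moved by more than 25 mm or tipped (distance of any of mug, pepper, salt from where it was at the start of the episode above 0.025 m or angle between any of mug, pepper, salt's own z axis and vertical above 0.5 rad).
It also fails if it takes over 72 s, if anything falls off the work surface, if the arm or the gripper's body presses on something with over 40 N, if the wrist force passes 120 N, or if a joint passes its speed limit or range.

## Working session

There is one attempt and no reset: what is moved stays moved. The work goes in short steps, Python scripts to look and compute and a tool call to move; the robot and the scene stay as the last step left them, time stands still between calls to the robot, and variables do not carry over. Pictures are saved under pics/ and viewed, about 8 in all and at most 12, crops included, and the job is handed in when it is done.

Besides the shell and the picture viewer there is one more tool, called after "Call:" as name(argument=value, ...), one argument or row to a line, values as JSON. carry_out: Moves the arm, as the interface text tells. Its arguments: {"type":"object","properties":{"deltas":{"type":"array"},"grip_force":{"type":"number"}},"required":["deltas"]}

```bash
mkdir -p pics; ls
python3 - <<'E'
from rig import *
import cv2, numpy as np
s=sense(); print(s)
for c in ("scene","top"):
    im=capture(c); cv2.imwrite(f"pics/{c}0.png",im[:,:,::-1])
    p=camera_params(c); print(c,np.round(p["mtx"],1).tolist(),np.round(p["T"],3).tolist())
    for th in ("trivet","board","corner0","corner1","corner2","corner3","mug","pepper","salt"):
        print(th,[(np.round(d["pixel"],1).tolist(),round(d["confidence"],2)) for d in tip_of(c,th)][:3])
print(sense()["t"])
E
```

```text
pics
{'t': 0.0, 'joint_positions': array([-7.33378331e+01,  1.58443924e+01,  8.62949858e+01, -5.12608396e-04,
        7.79615609e+01, -6.93354162e+00]), 'joint_vel': array([-0.04898656,  0.07876332, -0.01704821, -0.00025382,  0.03631519,
        0.03435333]), 'tau': array([-6.53854368e-04, -4.04585731e+01, -2.37231034e+01,  6.99519832e-02,
        3.46251985e-02, -1.41649512e-04]), 'tool_pos': array([ 229.99021976, -526.41057089,  223.63849121]), 'eef_rot': array([-89.98831231,   0.1002614 , -66.40417394]), 'force': array([ 0.3464632 , -0.91552897, -1.21497872]), 'wrist_torque': array([ 0.0143218 ,  0.04050718, -0.00709906]), 'opening': 93.95747414493803}
scene [[586.4, 0.0, 304.7], [0.0, 586.4, 242.9], [0.0, 0.0, 1.0]] [[-0.842, -0.242, 0.482, 174.972], [-0.539, 0.404, -0.739, 613.427], [-0.016, -0.882, -0.471, 500.824], [0.0, 0.0, 0.0, 1.0]]
trivet [([384.4, 266.9], 0.74)]
board [([284.9, 247.6], 0.74), ([387.6, 267.7], 0.18)]
corner0 [([428.9, 252.9], 0.9), ([361.4, 246.5], 0.8), ([345.1, 274.4], 0.75)]
corner1 [([428.9, 252.9], 0.9), ([361.4, 246.5], 0.8), ([345.1, 274.4], 0.75)]
[... 265 characters left out ...]
0, 317.8], [0.0, 610.3, 235.3], [0.0, 0.0, 1.0]] [[-0.005, -0.993, 0.12, 484.238], [-1.0, 0.006, 0.014, -115.083], [-0.014, -0.12, -0.993, 1312.163], [0.0, 0.0, 0.0, 1.0]]
trivet [([352.3, 295.9], 0.77), ([259.7, 195.6], 0.61)]
board [([336.4, 203.8], 0.59)]
corner0 [([370.9, 255.9], 0.96), ([386.6, 305.5], 0.78), ([316.8, 272.4], 0.78)]
corner1 [([370.9, 255.9], 0.96), ([386.6, 305.5], 0.78), ([316.8, 272.4], 0.78)]
corner2 [([370.9, 255.9], 0.96), ([386.6, 305.5], 0.78), ([316.8, 272.4], 0.78)]
corner3 [([370.9, 255.9], 0.96), ([386.6, 305.5], 0.78), ([316.8, 272.4], 0.78)]
mug [([269.8, 236.7], 0.7), ([443.3, 241.8], 0.57)]
pepper [([259.0, 195.7], 0.82)]
salt [([271.8, 236.3], 0.77)]
1.0
```

View pics/scene0.png

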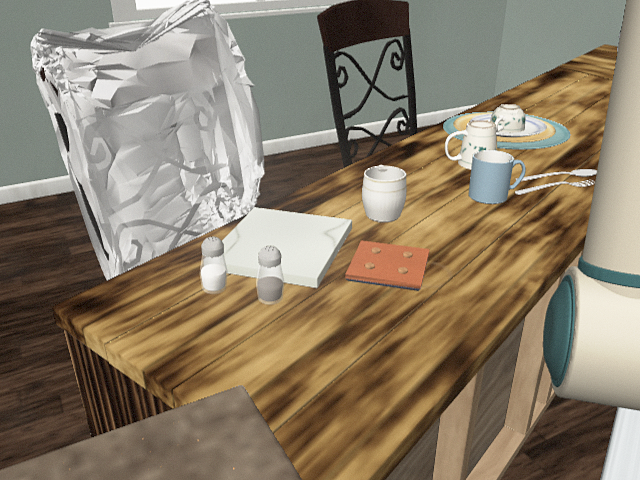

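View pics/top0.png

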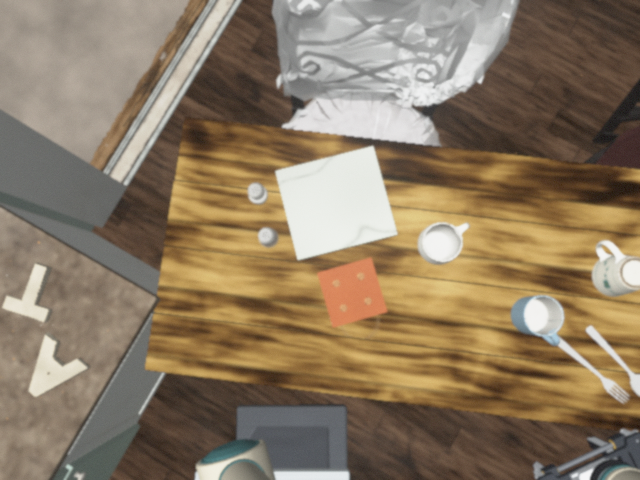

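```bash
cat > h.py <<'E'
from rig import *
import cv2, numpy as np
from scipy.spatial.transform import Rotation as R
def lift(cam,px,z):
    p=camera_params(cam); K=p["mtx"]; T=p["T"]
    d=T[:3,:3]@np.linalg.solve(K,[px[0],px[1],1.]); o=T[:3,3]
    return o+d*(z-o[2])/d[2]
def st():
    s=sense(); r=R.from_euler('xyz',s["eef_rot"],degrees=True).as_matrix()
    print("t",round(s["t"],2),"pos",np.round(s["tool_pos"],1),"rpy",np.round(s["eef_rot"],1),"F",np.round(s["force"],1),"op",round(s["opening"],1),"q",np.round(s["joint_positions"],1)); return s,r
E
python3 - <<'E'
from h import *
capture("top")
for th,z in (("trivet",14),("board",20),("mug",0),("pepper",0),("salt",0),("corner0",7)):
    for d in tip_of("top",th)[:4]: 
        zz=0 if th=="board" else (0 if th=="trivet" else z)
        print(th,np.round(lift("top",d["pixel"],zz),1),round(d["confidence"],2))
for th,z in (("trivet",14),("board",20)):
    r=regions_of("top",th)[0]["region"]
    c=max(cv2.findContours(r.astype(np.uint8),0,1)[0],key=cv2.contourArea)
    P=np.array([lift("top",q[0],z)[:2] for q in c],np.float32)
    m=cv2.minAreaRect(P); print(th,np.round(m[0],1),np.round(m[1],1),round(m[2],1),np.round(cv2.boxPoints(m),1).tolist())
E
```

```text
trivet [ 520.3 -173.8    0. ] 0.58
board [ 715.4 -135.     0. ] 0.56
mug [ 629.8 -357.     0. ] 0.84
pepper [ 449.1 -133.6    0. ] 0.67
salt [642.9  -3.9   0. ] 0.73
salt [731.9  32.5   0. ] 0.43
corner0 [ 595.4 -208.9    7. ] 0.85
corner0 [ 446.5 -132.3    7. ] 0.79
corner0 [553.7 -94.5   7. ] 0.74
corner0 [ 480.9 -243.1    7. ] 0.66
trivet [ 520.1 -167.3] [120.8 119.8] 15.5 [[445.8999938964844, -125.5999984741211], [477.8999938964844, -241.10000610351562], [594.2999877929688, -208.89999389648438], [562.4000244140625, -93.4000015258789]]
board [ 711.7 -135.8] [202.6 221.7] 14.0 [[586.5999755859375, -52.70000076293945], [640.0999755859375, -267.79998779296875], [836.7000122070312, -218.89999389648438], [783.2000122070312, -3.799999952316284]]
```

The scene camera shows the terracotta tile with its feet up at about (388,266), in front of the board at (285,247). The top camera shows the tile at (352,292), the board at (336,203), the mug at (440,242) and the shakers at (257,192) and (267,236). The board yaw is about 14° and the tile yaw about 15–18°. The gap between tile and board is about 34 mm. I'll approach behind the tile.

Call:
carry_out(
  deltas=[
    [[0,0,0,0,0.96,0,60],[0,0,0,0,0.96,0,60],[-1,0,1,0,0,0,60],[-1,0,1,0,0,0,60],[-1,0,1,0,0,0,60]],
  ],
  grip_force=10,
)

```text
t: 1.87
tool_pos: [285.0, -435.3, 224.2]
eef_rot: [-90.0, 0.0, -76.1]
force: [0.4, -0.5, 0.2]
opening: 63.8
```

Call:
carry_out(
  deltas=[
    [[-1,0,1,0,0,0,60],[-1,0,1,0,0,0,60],[-1,0,1,0,0,0,60],[-1,0,1,0,0,0,60],[-1,0,1,0,0,0,60]],
  ],
)

```text
t: 2.28
tool_pos: [376.4, -283.0, 224.7]
eef_rot: [-90.0, -0.0, -76.0]
force: [0.8, -0.1, 0.6]
opening: 56.4
```

Call:
carry_out(
  deltas=[
    [[-1,0.5,0.9,0,0,0,60],[-1,0.5,0.9,0,0,0,60],[-0.5,1,0,0,0,0,60],[0,1,0,0,0,0,60],[0,0,0,0,0,0,60]],
  ],
)

```text
t: 2.7
tool_pos: [401.8, -209.9, 145.9]
eef_rot: [-90.3, 0.4, -75.9]
force: [-0.1, 0.9, 0.4]
opening: 56.4
```

Call:
carry_out(
  deltas=[
    [[0,0,0,1,0,0,60],[0,0,0,1,0,0,60],[0,0,0,1,0,0,60],[0,0,0,0,0,0,60]],
  ],
)

```text
t: 3.03
tool_pos: [402.2, -213.7, 149.9]
eef_rot: [-74.9, 0.0, -76.2]
force: [-0.7, 0.4, -0.1]
opening: 56.5
```

```bash
cat >> h.py <<'E'
def wlift(px,z,p):
    K=p["mtx"]; T=p["T"]; v=np.array([(px[0]-K[0,2])/K[0,0],(px[1]-K[1,2])/K[1,1]]); r=np.linalg.norm(v)
    d=T[:3,:3]@np.array([*(v/r*np.sin(r)),np.cos(r)]); o=T[:3,3]
    return o+d*(z-o[2])/d[2]
def rect(cam,thing,z,p=None):
    r=regions_of(cam,thing)
    if not r: print(thing,"none"); return
    c=max(cv2.findContours(r[0]["region"].astype(np.uint8),0,1)[0],key=cv2.contourArea)
    f=(lambda q:wlift(q,z,p)) if cam=="wrist" else (lambda q:lift(cam,q,z))
    P=np.array([f(q[0])[:2] for q in c],np.float32)
    m=cv2.minAreaRect(P); print(cam,thing,round(r[0]["confidence"],2),np.round(m[0],1),np.round(m[1],1),round(m[2],1),np.round(cv2.boxPoints(m),1).tolist())
E
python3 - <<'E'
from h import *
s,r=st()
p=camera_params("wrist"); im=capture("wrist"); cv2.imwrite("pics/w1.png",im[:,:,::-1])
print(np.round(p["T"],2).tolist(),np.round(p["mtx"],1).tolist())
rect("wrist","trivet",14,p); rect("wrist","board",20,p)
for d in tip_of("wrist","corner0"): print("corner",np.round(wlift(d["pixel"],7,p),1),round(d["confidence"],2))
for t in ("trivet","board"):
    for d in tip_of("wrist",t)[:1]: print(t,np.round(wlift(d["pixel"],0,p),1))
E
```

```text
t 3.03 pos [ 402.2 -213.7  149.9] rpy [-74.9   0.  -76.2] F [-0.7  0.4 -0.1] op 56.5 q [-47.8   3.9 115.   16.2  54.9  19.8]
[[0.24, -0.97, 0.03, 424.7], [-0.97, -0.24, 0.01, -208.02], [-0.0, -0.03, -1.0, 322.06], [0.0, 0.0, 0.0, 1.0]] [[371.6, 0.0, 321.4], [0.0, 371.6, 242.9], [0.0, 0.0, 1.0]]
wrist trivet 0.71 [ 519.8 -168.8] [123.8 121.8] 15.6 [[443.79998779296875, -126.80000305175781], [476.5, -244.10000610351562], [595.7000122070312, -210.89999389648438], [563.0, -93.5999984741211]]
wrist board 0.79 [ 638.2 -154.8] [ 70.2 219.6] 13.6 [[578.2000122070312, -56.400001525878906], [629.9000244140625, -269.79998779296875], [698.0999755859375, -253.3000030517578], [646.4000244140625, -39.79999923706055]]
corner [ 591.6 -209.2    7. ] 0.91
corner [ 448.8 -128.3    7. ] 0.87
corner [ 479.3 -246.2    7. ] 0.81
corner [562.  -97.4   7. ] 0.68
trivet [ 522.7 -168.2    0. ]
```

View pics/w1.png

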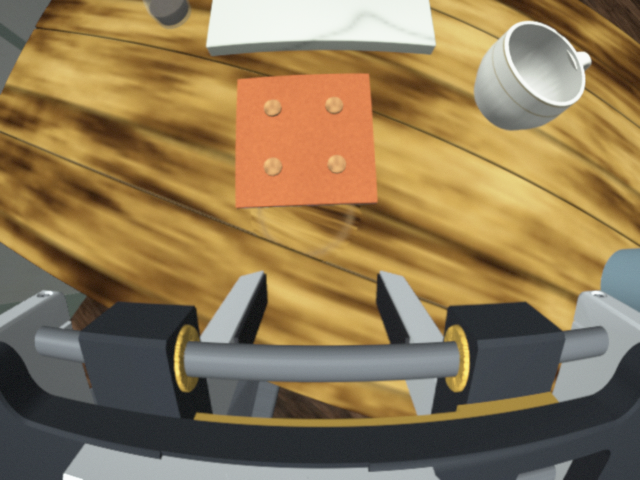

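The wrist picture agrees with the top camera: the tile (corners at about (238,80), (369,74), (377,203) and (237,207)) is centred at (520,−169) with yaw 15.5°, and the board yaw is about 14°. I'll descend behind the tile.

Call:
carry_out(
  deltas=[
    [[-0.6,0.9,0,0,0,0,60],[0,1,0,0,0,0,60],[0,1,0,0,0,0,60],[0,0.9,-0.16,0,0,0,60],[0,0,0,0,0,0,60]],
  ],
)

```text
t: 3.75
tool_pos: [419.8, -191.0, 53.4]
eef_rot: [-75.3, 0.4, -75.9]
force: [-0.6, 0.4, -0.7]
opening: 56.4
```

Call:
carry_out(
  deltas=[
    [[0,0.5,0,0,0,0,60],[0,0.5,0,0,0,0,60],[0,0.3,0,0,0,0,60],[0,0,0,0,0,0,60]],
  ],
)

```text
t: 4.08
tool_pos: [429.4, -191.0, 24.8]
eef_rot: [-75.0, 0.1, -75.9]
force: [0.3, -0.0, -0.8]
opening: 57.0
```

Run:
```python
from h import *
s,r=st(); P=s["tool_pos"]; print("f,l",P[0]*.97+P[1]*.242,-.242*P[0]+.97*P[1])
```

```text
t 4.08 pos [ 429.4 -191.    24.8] rpy [-75.    0.1 -75.9] F [ 0.3 -0.  -0.8] op 57.0 q [-42.5  15.4 124.3  22.7  34.1  15.2]
f,l 370.34703606453877 -289.1615121979327
```

Call:
carry_out(
  deltas=[
    [[0,0.08,-0.02,0,0,0,60],[0,0.08,0.29,0,0,0,60],[0,0.06,0.23,0,0,0,60],[0,0.03,0.12,0,0,0,60],[0,0.03,0.12,0,0,0,60]],
  ],
)

```text
t: 4.5
tool_pos: [448.6, -186.7, 23.8]
eef_rot: [-75.0, -0.0, -75.9]
force: [-2.9, -0.7, 3.3]
opening: 56.2
```

Call:
carry_out(
  deltas=[
    [[0,0.03,0.12,0,0,0,60],[0,0.03,0.12,0,0,0,60],[0,0.03,0.12,0,0,0,60],[0,0.03,0.12,0,0,0,60],[0,0.03,0.12,0,0,0,60]],
  ],
)

```text
t: 4.92
tool_pos: [463.3, -182.8, 23.5]
eef_rot: [-75.0, 0.0, -76.0]
force: [-3.6, -1.3, 2.5]
opening: 56.3
```

```bash
cat >> h.py <<'E'
def fl():
    s,r=st(); P=s["tool_pos"]; F=s["force"]; print("f,l",round(P[0]*.97+P[1]*.242,1),round(-.242*P[0]+.97*P[1],1),"Ff",round(F[0]*.97+F[1]*.242,1),"Fl",round(-.242*F[0]+.97*F[1],1))
E
python3 - <<'E'
from h import *
fl()
p=camera_params("wrist"); im=capture("wrist"); cv2.imwrite("pics/w2.png",im[:,:,::-1])
rect("wrist","trivet",14,p)
E
```

```text
t 4.92 pos [ 463.3 -182.8   23.5] rpy [-75.   0. -76.] F [-3.6 -1.3  2.5] op 56.3 q [-38.5  17.1 121.6  21.6  33.9  20.3]
f,l 405.1 -289.4 Ff -3.8 Fl -0.4
wrist trivet 0.97 [ 535.4 -165.7] [121.4 122.1] 14.0 [[461.70001220703125, -121.19999694824219], [491.20001220703125, -239.60000610351562], [609.0, -210.3000030517578], [579.5, -91.80000305175781]]
```

Call:
carry_out(
  deltas=[
    [[0,0.01,0.12,0,0,0,60],[0,0.03,0.12,0,0,0,60],[0,0.03,0.12,0,0,0,60],[0,0.03,0.12,0,0,0,60],[0,0.03,0.12,0,0,0,60]],
  ],
)

```text
t: 5.43
tool_pos: [478.4, -179.1, 24.2]
eef_rot: [-75.0, 0.0, -76.0]
force: [-0.6, -0.7, -0.9]
opening: 56.6
```

Call:
carry_out(
  deltas=[
    [[0,0.015,0.06,0,0,0,60],[0,0.015,0.06,0,0,0,60]],
  ],
)

```text
t: 5.6
tool_pos: [481.3, -178.4, 24.3]
eef_rot: [-75.0, -0.0, -76.0]
force: [-1.5, -0.5, -0.4]
opening: 56.5
```

Run:
```python
from h import *
fl()
p=camera_params("wrist"); im=capture("wrist"); cv2.imwrite("pics/w2.png",im[:,:,::-1])
rect("wrist","trivet",14,p)
```

```text
t 5.6 pos [ 481.3 -178.4   24.3] rpy [-75.  -0. -76.] F [-1.5 -0.5 -0.4] op 56.5 q [-36.6  18.  119.9  20.8  34.2  22.9]
f,l 423.7 -289.5 Ff -1.6 Fl -0.2
wrist trivet 0.83 [ 553.9 -161.4] [121.3 121.5] 13.6 [[480.70001220703125, -116.5999984741211], [509.20001220703125, -234.8000030517578], [627.2000122070312, -206.3000030517578], [598.5999755859375, -88.0999984741211]]
```

Call:
carry_out(
  deltas=[
    [[0,0.01,0.04,0,0,0,60],[0,0.01,0.04,0,0,0,60],[0,0,0,0,0,0,60]],
  ],
)

```text
t: 5.95
tool_pos: [481.7, -178.3, 24.1]
eef_rot: [-75.1, -0.0, -75.9]
force: [-7.3, -3.8, 3.1]
opening: 56.4
```

Call:
carry_out(
  deltas=[
    [[0,0.01,0.04,0,0,0,60],[0,0.01,0.04,0,0,0,60],[0,0,0,0,0,0,60]],
  ],
)

```text
t: 6.2
tool_pos: [482.1, -178.2, 24.1]
eef_rot: [-75.3, -0.1, -75.8]
force: [-14.5, -8.2, 7.2]
opening: 56.7
```

Call:
carry_out(
  deltas=[
    [[0,-0.04,0.0,0,0,0,60],[0,-0.04,0.0,0,0,0,60],[0,-0.04,0.01,0,0,0,60]],
  ],
)

```text
t: 6.45
tool_pos: [481.9, -178.2, 26.5]
eef_rot: [-75.2, -0.0, -75.9]
force: [-9.0, -7.4, -1.8]
opening: 56.1
```

Call:
carry_out(
  deltas=[
    [[0,-0.04,0.01,0,0,0,60],[0,-0.04,0.01,0,0,0,60],[0,-0.04,0.01,0,0,0,60]],
  ],
)

```text
t: 6.7
tool_pos: [481.9, -178.1, 29.5]
eef_rot: [-75.3, -0.0, -75.9]
force: [-8.7, -6.2, -1.4]
opening: 56.7
```

Run:
```python
from h import *
fl()
im=capture("scene"); cv2.imwrite("pics/s2.png",cv2.resize(im[180:330,280:480],None,fx=4,fy=4,interpolation=2)[:,:,::-1])
```

```text
t 6.7 pos [ 481.9 -178.1   29.5] rpy [-75.3  -0.  -75.9] F [-8.7 -6.2 -1.4] op 56.7 q [-36.4  17.5 119.3  19.9  35.2  24. ]
f,l 424.3 -289.4 Ff -9.9 Fl -3.9
```

View pics/s2.png

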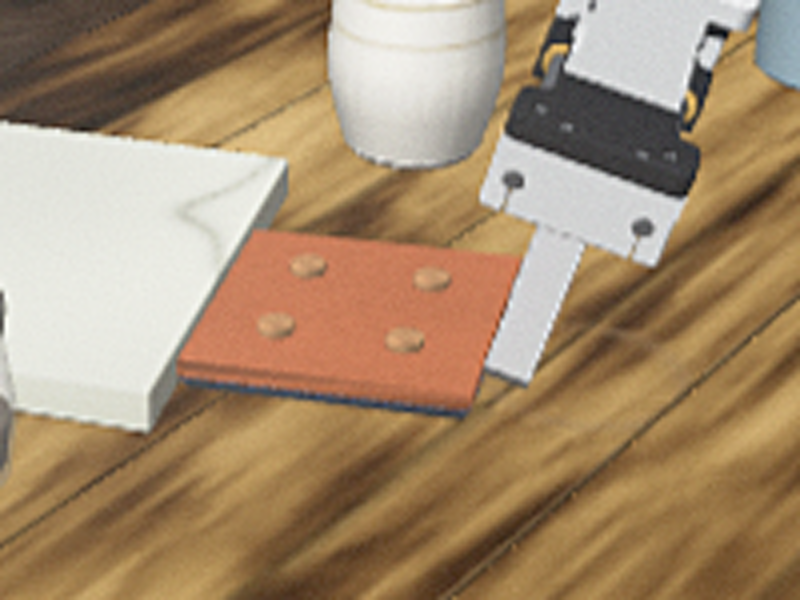

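The scene crop shows the tile's front edge touching the board, with the fingertip against its rear edge at about (500,370). The readings (about 10 N forward, about 1.4 N pulling down) suggest the rear edge is lifting.

Call:
carry_out(
  deltas=[
    [[0,-0.06,0.02,0,0,0,60],[0,-0.115,0.035,0,0,0,60],[0,-0.115,0.035,0,0,0,60],[0,-0.115,0.035,0,0,0,60],[0,-0.06,0.02,0,0,0,60]],
  ],
)

```text
t: 7.17
tool_pos: [482.6, -177.9, 42.0]
eef_rot: [-75.2, -0.0, -75.9]
force: [-8.7, -4.5, -0.0]
opening: 56.5
```

Run:
```python
from h import *
fl()
im=capture("scene"); cv2.imwrite("pics/s3.png",cv2.resize(im[180:330,280:480],None,fx=3,fy=3,interpolation=2)[:,:,::-1])
```

```text
t 7.17 pos [ 482.6 -177.9   42. ] rpy [-75.2  -0.  -75.9] F [-8.7 -4.5 -0. ] op 56.5 q [-36.3  16.4 118.4  19.   37.1  25.2]
f,l 425.1 -289.4 Ff -9.5 Fl -2.3
```

View pics/s3.png

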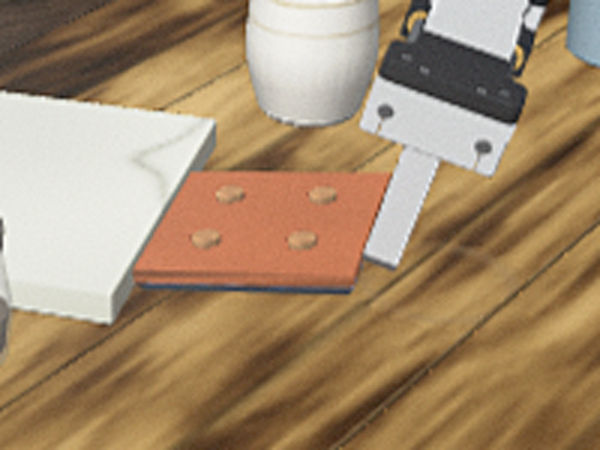

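The tile is tipping, with its rear edge now clearly raised. I'll follow the arc.

Call:
carry_out(
  deltas=[
    [[0,-0.11,0.045,0,0,0,60],[0,-0.118,0.045,0,0,0,60],[0,-0.118,0.05,0,0,0,60],[0,-0.118,0.054,0,0,0,60],[0,-0.115,0.06,0,0,0,60]],
  ],
)

```text
t: 7.63
tool_pos: [485.3, -177.3, 57.8]
eef_rot: [-75.2, -0.0, -75.9]
force: [-6.4, -4.0, -0.2]
opening: 56.5
```

Run:
```python
from h import *
fl()
```

```text
t 7.63 pos [ 485.3 -177.3   57.8] rpy [-75.2  -0.  -75.9] F [-6.4 -4.  -0.2] op 56.5 q [-36.   15.2 117.1  17.9  39.5  26.8]
f,l 427.8 -289.4 Ff -7.2 Fl -2.3
```

Call:
carry_out(
  deltas=[
    [[0,-0.12,0.068,0,0,0,60],[0,-0.118,0.072,0,0,0,60],[0,-0.116,0.075,0,0,0,60],[0,-0.116,0.08,0,0,0,60],[0,-0.114,0.085,0,0,0,60]],
  ],
)

```text
t: 8.05
tool_pos: [490.6, -175.9, 74.5]
eef_rot: [-75.2, -0.0, -75.9]
force: [-7.4, -4.2, 1.2]
opening: 56.6
```

Run:
```python
from h import *
fl()
im=capture("scene"); cv2.imwrite("pics/s4.png",cv2.resize(im[170:320,280:480],None,fx=3,fy=3,interpolation=2)[:,:,::-1])
```

```text
t 8.05 pos [ 490.6 -175.9   74.5] rpy [-75.2  -0.  -75.9] F [-7.4 -4.2  1.2] op 56.6 q [-35.5  14.1 115.4  16.9  42.1  28.7]
f,l 433.3 -289.4 Ff -8.2 Fl -2.2
```

View pics/s4.png

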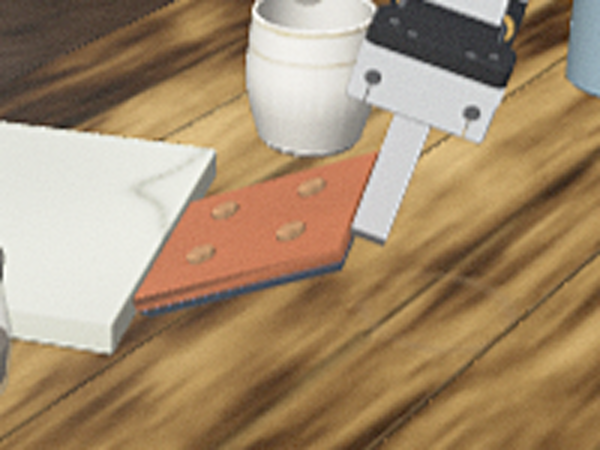

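The crop shows the tile tilted to about 26° (rear corner near (345,265)), with the fingertip still at mid-thickness on its rear face, which fits the arc model. I'll keep following it, turning the pressing direction as the tile turns.

Call:
carry_out(
  deltas=[
    [[0,-0.12,0.12,0,0,0,60],[0,-0.118,0.125,0,0,0,60],[0,-0.116,0.133,0,0,0,60]],
  ],
)

```text
t: 8.35
tool_pos: [500.1, -174.1, 86.6]
eef_rot: [-74.9, -0.0, -76.1]
force: [0.5, 0.2, -0.1]
opening: 56.3
```

Run:
```python
from h import *
fl()
```

```text
t 8.35 pos [ 500.1 -174.1   86.6] rpy [-74.9  -0.  -76.1] F [ 0.5  0.2 -0.1] op 56.3 q [-34.7  13.6 113.8  16.4  43.7  30.3]
f,l 443.0 -289.9 Ff 0.5 Fl 0.1
```

Run:
```python
from h import *
im=capture("scene"); cv2.imwrite("pics/s5.png",cv2.resize(im[170:320,280:480],None,fx=3,fy=3,interpolation=2)[:,:,::-1])
```

```text
(no output)
```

View pics/s5.png

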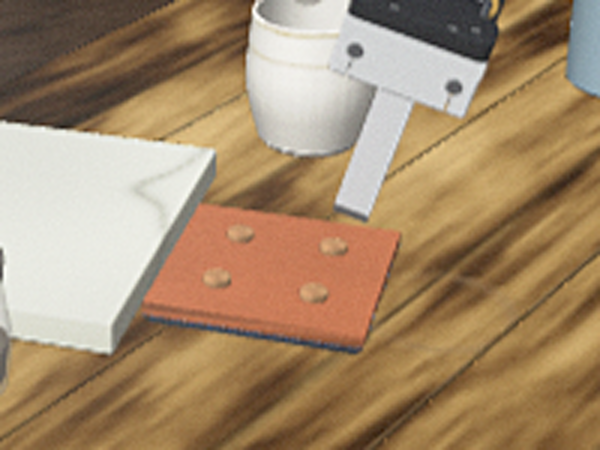

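The fingertip slipped over the edge at about 28° because it sat too high and pressed too horizontally. The tile is flat again against the board, unharmed. I'll retry with the fingers vertical and the tips at counter level, so they catch the bevel. First I back off and re-measure.

Call:
carry_out(
  deltas=[
    [[0,-0.21,-0.9,0,0,0,60],[0,-0.21,-0.9,-1,0,0,60],[0,-0.21,-0.9,-1,0,0,60],[0,0,0,-1,0,0,60],[0,0,0,0,0,0,60]],
  ],
)

```text
t: 8.82
tool_pos: [435.4, -191.5, 86.5]
eef_rot: [-89.9, -0.2, -75.9]
force: [0.3, 0.1, -0.3]
opening: 56.6
```

Run:
```python
from h import *
fl()
p=camera_params("wrist"); im=capture("wrist"); cv2.imwrite("pics/w3.png",im[:,:,::-1])
rect("wrist","trivet",14,p); rect("wrist","board",20,p)
capture("top"); rect("top","trivet",14); rect("top","board",20)
```

```text
t 8.82 pos [ 435.4 -191.5   86.5] rpy [-89.9  -0.2 -75.9] F [ 0.3  0.1 -0.3] op 56.6 q [-3.210e+01  1.440e+01  1.102e+02 -1.000e-01  5.520e+01  4.380e+01]
f,l 376.0 -291.1 Ff 0.3 Fl -0.0
wrist trivet 0.91 [ 547.6 -162.6] [118.7 120.6] 14.0 [[475.29998779296875, -118.5], [504.6000061035156, -235.5], [619.7999877929688, -206.6999969482422], [590.5, -89.69999694824219]]
wrist board 0.69 [ 628.7 -241.8] [ 6.6 53.9] 24.1 [[614.7000122070312, -218.60000610351562], [636.7000122070312, -267.70001220703125], [642.7000122070312, -265.1000061035156], [620.7000122070312, -215.89999389648438]]
top trivet 0.7 [ 547.6 -161.4] [122.2 122. ] 13.5 [[474.0, -116.30000305175781], [502.3999938964844, -235.0], [621.2999877929688, -206.5], [592.7999877929688, -87.80000305175781]]
top board 0.73 [ 711.9 -134.8] [203.9 221.9] 14.4 [[585.5, -52.70000076293945], [640.7000122070312, -267.70001220703125], [838.2000122070312, -217.0], [783.0, -2.0]]
```

Call:
carry_out(
  deltas=[
    [[0,0.9,0.4,0,0,0,60],[0,0.9,0.4,0,0,0,60],[0,0.6,0.4,0,0,0,60],[0,0.1,0,0,0,0,60],[0,0,0,0,0,0,60]],
  ],
)

```text
t: 9.53
tool_pos: [460.0, -183.1, 22.2]
eef_rot: [-90.1, 0.1, -76.0]
force: [-0.3, -0.5, -0.1]
opening: 56.2
```

Call:
carry_out(
  deltas=[
    [[0,0.04,0,0,0,0,60],[0,0,0,0,0,0,60]],
  ],
)

```text
t: 9.7
tool_pos: [460.9, -183.8, 22.9]
eef_rot: [-90.0, -0.0, -76.0]
force: [1.5, 0.6, 0.6]
opening: 56.3
```

Call:
carry_out(
  deltas=[
    [[0,0.04,0,0,0,0,60],[0,0,0,0,0,0,60]],
  ],
)

```text
t: 9.87
tool_pos: [461.1, -183.8, 21.8]
eef_rot: [-89.9, -0.1, -76.0]
force: [-0.2, -0.0, 0.3]
opening: 56.5
```

Call:
carry_out(
  deltas=[
    [[0,0.04,0,0,0,0,60],[0,0,0,0,0,0,60]],
  ],
)

```text
t: 10.03
tool_pos: [461.0, -183.5, 20.4]
eef_rot: [-90.0, -0.0, -76.0]
force: [-0.2, 0.0, -0.1]
opening: 56.4
```

Call:
carry_out(
  deltas=[
    [[0,0.04,0,0,0,0,60],[0,0,0,0,0,0,60]],
  ],
)

```text
t: 10.2
tool_pos: [461.2, -183.6, 19.3]
eef_rot: [-90.0, -0.0, -76.0]
force: [0.2, -0.3, 2.6]
opening: 56.6
```

Call:
carry_out(
  deltas=[
    [[0,0.04,0,0,0,0,60],[0,0,0,0,0,0,60]],
  ],
)

```text
t: 10.37
tool_pos: [461.2, -183.6, 19.2]
eef_rot: [-90.0, -0.0, -76.0]
force: [-2.4, 0.8, 11.0]
opening: 56.3
```

Call:
carry_out(
  deltas=[
    [[0,-0.07,0,0,0,0,60],[0,0,0.2,0,0,0,60],[0,0,0.2,0,0,0,60],[0,0,0.12,0,0,0,60],[0,0,0.12,0,0,0,60]],
  ],
)

```text
t: 10.78
tool_pos: [477.1, -179.4, 19.6]
eef_rot: [-90.0, 0.0, -76.0]
force: [0.0, 0.2, 0.3]
opening: 56.2
```

Call:
carry_out(
  deltas=[
    [[0,0,0.1,0,0,0,60],[0,0,0.1,0,0,0,60],[0,0,0.08,0,0,0,60],[0,0,0.04,0,0,0,60]],
  ],
)

```text
t: 11.12
tool_pos: [483.9, -177.4, 19.6]
eef_rot: [-90.1, 0.0, -76.0]
force: [-1.8, -0.2, -0.5]
opening: 56.2
```

Run:
```python
from h import *
fl()
```

```text
t 11.12 pos [ 483.9 -177.4   19.6] rpy [-90.1   0.  -76. ] F [-1.8 -0.2 -0.5] op 56.2 q [-27.9  22.4 109.8  -0.   47.8  48.1]
f,l 426.5 -289.2 Ff -1.8 Fl 0.3
```

Call:
carry_out(
  deltas=[
    [[0,0,0.04,0,0,0,60],[0,0,0.04,0,0,0,60],[0,0,0,0,0,0,60]],
  ],
)

```text
t: 11.37
tool_pos: [485.3, -177.1, 19.6]
eef_rot: [-90.1, 0.0, -76.0]
force: [-4.0, -1.7, -1.2]
opening: 56.2
```

Call:
carry_out(
  deltas=[
    [[0,0,0.04,0,0,0,60],[0,0,0,0,0,0,60]],
  ],
)

```text
t: 11.53
tool_pos: [485.4, -177.1, 19.6]
eef_rot: [-90.2, 0.0, -76.0]
force: [-6.1, -2.6, 1.2]
opening: 56.0
```

Call:
carry_out(
  deltas=[
    [[0,0,0.04,0,0,0,60],[0,0,0,0,0,0,60]],
  ],
)

```text
t: 11.7
tool_pos: [485.5, -177.1, 19.6]
eef_rot: [-90.3, 0.0, -75.9]
force: [-8.0, -3.5, 2.7]
opening: 56.6
```

Call:
carry_out(
  deltas=[
    [[0,-0.02,0.04,0,0,0,60],[0,-0.06,0,0,0,0,60],[0,-0.1,0,0,0,0,60],[0,-0.12,0,0,0,0,60],[0,-0.12,0,0,0,0,60]],
  ],
)

```text
t: 12.12
tool_pos: [485.6, -177.0, 29.5]
eef_rot: [-90.4, 0.1, -75.9]
force: [-7.4, -4.5, -0.9]
opening: 56.7
```

Call:
carry_out(
  deltas=[
    [[0,-0.12,0,0,0,0,60],[0,-0.12,0.01,0,0,0,60],[0,-0.12,0.02,0,0,0,60]],
  ],
)

```text
t: 12.37
tool_pos: [486.2, -176.8, 38.6]
eef_rot: [-90.4, 0.1, -75.9]
force: [-9.1, -4.9, -0.7]
opening: 56.5
```

Run:
```python
from h import *
fl()
```

```text
t 12.37 pos [ 486.2 -176.8   38.6] rpy [-90.4   0.1 -75.9] F [-9.1 -4.9 -0.7] op 56.5 q [-27.5  21.2 108.1  -0.3  51.   48.6]
f,l 428.8 -289.2 Ff -10.0 Fl -2.5
```

Call:
carry_out(
  deltas=[
    [[0,-0.13,0.016,0,0,0,60],[0,-0.13,0.02,0,0,0,60],[0,-0.13,0.025,0,0,0,60],[0,-0.13,0.03,0,0,0,60],[0,-0.13,0.035,0,0,0,60]],
  ],
)

```text
t: 12.78
tool_pos: [489.0, -176.1, 55.0]
eef_rot: [-90.5, 0.1, -75.9]
force: [-9.2, -4.0, 1.6]
opening: 56.6
```

Run:
```python
from h import *
fl()
```

```text
t 12.78 pos [ 489.  -176.1   55. ] rpy [-90.5   0.1 -75.9] F [-9.2 -4.   1.6] op 56.6 q [-27.3  20.2 106.7  -0.3  53.4  48.8]
f,l 431.7 -289.1 Ff -9.9 Fl -1.6
```

Call:
carry_out(
  deltas=[
    [[0,-0.13,0.042,0,0,0,60],[0,-0.13,0.05,0,0,0,60],[0,-0.13,0.055,0,0,0,60],[0,-0.125,0.06,0,0,0,60]],
  ],
)

```text
t: 13.12
tool_pos: [493.0, -175.1, 67.9]
eef_rot: [-90.6, 0.1, -75.9]
force: [-12.2, -6.0, 2.8]
opening: 56.6
```

Run:
```python
from h import *
fl()
```

```text
t 13.12 pos [ 493.  -175.1   67.9] rpy [-90.6   0.1 -75.9] F [-12.2  -6.    2.8] op 56.6 q [-26.9  19.6 105.3  -0.4  55.5  49.2]
f,l 435.8 -289.1 Ff -13.3 Fl -2.9
```

Call:
carry_out(
  deltas=[
    [[0,-0.125,0.048,0,0,0,60],[0,-0.125,0.054,0,0,0,60],[0,-0.122,0.06,0,0,0,60]],
  ],
)

```text
t: 13.37
tool_pos: [496.7, -174.1, 77.3]
eef_rot: [-90.6, 0.1, -75.9]
force: [-12.1, -5.2, 3.6]
opening: 56.5
```

Run:
```python
from h import *
fl()
im=capture("scene"); cv2.imwrite("pics/s6.png",cv2.resize(im[170:320,280:480],None,fx=3,fy=3,interpolation=2)[:,:,::-1])
```

```text
t 13.37 pos [ 496.7 -174.1   77.3] rpy [-90.6   0.1 -75.9] F [-12.1  -5.2   3.6] op 56.5 q [-26.6  19.2 104.3  -0.4  57.   49.5]
f,l 439.6 -289.1 Ff -13.0 Fl -2.1
```

View pics/s6.png

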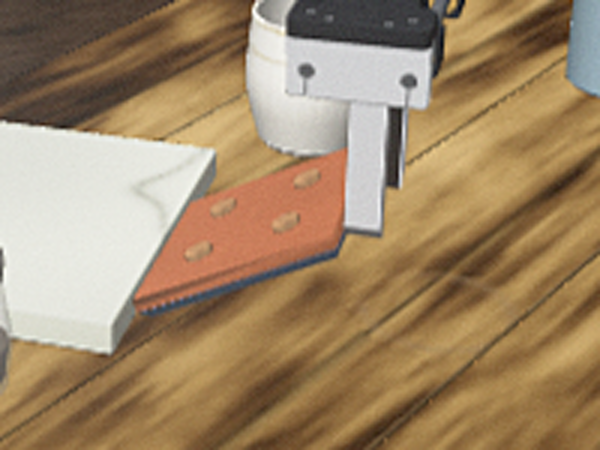

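Call:
carry_out(
  deltas=[
    [[0,-0.12,0.066,0,0,0,60],[0,-0.12,0.07,0,0,0,60],[0,-0.116,0.074,0,0,0,60],[0,-0.112,0.078,0,0,0,60]],
  ],
)

```text
t: 13.75
tool_pos: [502.9, -172.6, 89.2]
eef_rot: [-90.7, 0.1, -75.9]
force: [-13.9, -6.5, 6.9]
opening: 56.6
```

Run:
```python
from h import *
fl()
```

```text
t 13.75 pos [ 502.9 -172.6   89.2] rpy [-90.7   0.1 -75.9] F [-13.9  -6.5   6.9] op 56.6 q [-26.2  18.9 102.7  -0.5  59.   50. ]
f,l 446.0 -289.1 Ff -15.0 Fl -2.9
```

Call:
carry_out(
  deltas=[
    [[0,-0.115,0.066,0,0,0,60],[0,-0.112,0.074,0,0,0,60],[0,-0.11,0.08,0,0,0,60],[0,-0.106,0.084,0,0,0,60]],
  ],
)

```text
t: 14.08
tool_pos: [513.5, -169.9, 100.8]
eef_rot: [-90.3, 0.0, -76.0]
force: [-8.1, -1.7, 4.9]
opening: 56.2
```

Run:
```python
from h import *
fl()
```

```text
t 14.08 pos [ 513.5 -169.9  100.8] rpy [-90.3   0.  -76. ] F [-8.1 -1.7  4.9] op 56.2 q [-25.6  18.7 100.9  -0.2  60.6  50.5]
f,l 456.9 -289.1 Ff -8.2 Fl 0.3
```

Call:
carry_out(
  deltas=[
    [[0,-0.092,0.088,0,0,0,60],[0,-0.088,0.092,0,0,0,60],[0,-0.084,0.096,0,0,0,60],[0,-0.08,0.1,0,0,0,60]],
  ],
)

```text
t: 14.42
tool_pos: [523.1, -167.6, 109.7]
eef_rot: [-90.2, 0.0, -76.0]
force: [-6.4, -1.6, 5.3]
opening: 56.4
```

Run:
```python
from h import *
fl()
im=capture("scene"); cv2.imwrite("pics/s7.png",cv2.resize(im[150:310,280:480],None,fx=3,fy=3,interpolation=2)[:,:,::-1])
```

```text
t 14.42 pos [ 523.1 -167.6  109.7] rpy [-90.2   0.  -76. ] F [-6.4 -1.6  5.3] op 56.4 q [-24.9  18.8  99.3  -0.2  62.1  51.1]
f,l 466.9 -289.2 Ff -6.6 Fl -0.0
```

View pics/s7.png

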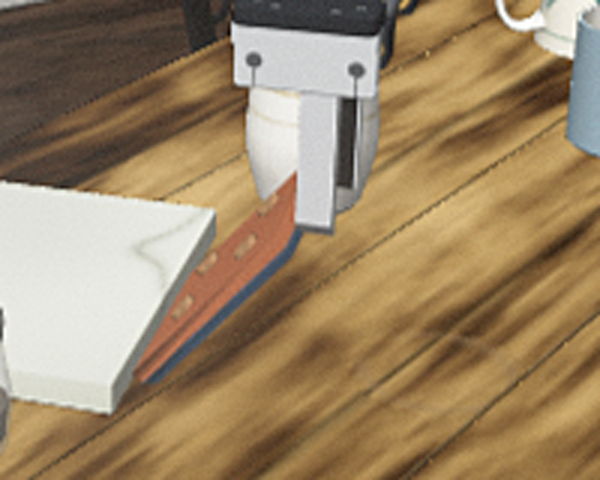

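The tile is at about 52°, with the fingertips on its rear bevel at roughly (300,225) in the crop. I'm keeping on.

Call:
carry_out(
  deltas=[
    [[0,-0.088,0.11,0,0,0,60],[0,-0.084,0.115,0,0,0,60],[0,-0.08,0.118,0,0,0,60],[0,-0.076,0.121,0,0,0,60],[0,-0.07,0.124,0,0,0,60]],
  ],
)

```text
t: 14.88
tool_pos: [539.6, -163.8, 119.9]
eef_rot: [-90.0, -0.0, -76.0]
force: [-4.3, -0.8, 7.1]
opening: 56.2
```

Run:
```python
from h import *
fl()
```

```text
t 14.88 pos [ 539.6 -163.8  119.9] rpy [-90.  -0. -76.] F [-4.3 -0.8  7.1] op 56.2 q [-23.9  19.3  96.8  -0.   63.9  52.1]
f,l 483.8 -289.5 Ff -4.4 Fl 0.3
```

Call:
carry_out(
  deltas=[
    [[0,-0.088,0.135,0,0,0,60],[0,-0.08,0.138,0,0,0,60],[0,-0.074,0.14,0,0,0,60]],
  ],
)

```text
t: 15.13
tool_pos: [550.5, -161.2, 125.7]
eef_rot: [-89.9, -0.0, -76.0]
force: [-2.6, 0.1, 3.7]
opening: 56.4
```

Call:
carry_out(
  deltas=[
    [[0,-0.068,0.142,0,0,0,60],[0,-0.062,0.144,0,0,0,60],[0,-0.056,0.146,0,0,0,60]],
  ],
)

```text
t: 15.38
tool_pos: [561.0, -158.5, 130.0]
eef_rot: [-89.9, -0.0, -76.0]
force: [-1.5, 0.7, 3.6]
opening: 56.4
```

Run:
```python
from h import *
fl()
im=capture("scene"); cv2.imwrite("pics/s8.png",cv2.resize(im[150:310,270:470],None,fx=3,fy=3,interpolation=2)[:,:,::-1])
```

```text
t 15.38 pos [ 561.  -158.5  130. ] rpy [-89.9  -0.  -76. ] F [-1.5  0.7  3.6] op 56.4 q [-22.6  20.3  93.7   0.   66.   53.4]
f,l 505.8 -289.5 Ff -1.3 Fl 1.1
```

View pics/s8.png

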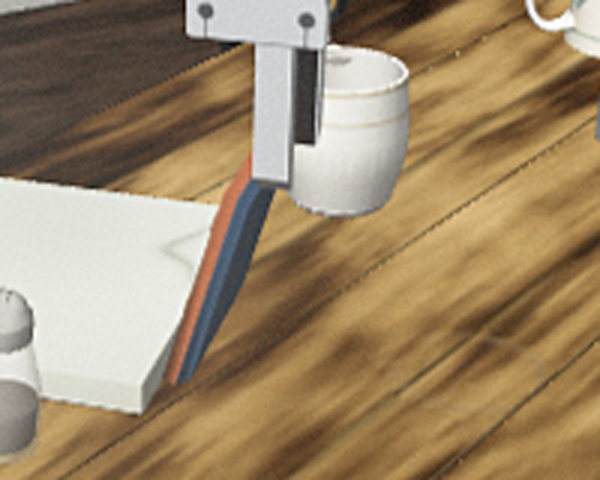

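The tile stands at about 75°, leaning against the board's front edge, with the fingertips on its upper edge. I'll carry it past vertical.

Call:
carry_out(
  deltas=[
    [[0,-0.046,0.128,0,0,0,60],[0,-0.042,0.128,0,0,0,60],[0,-0.036,0.13,0,0,0,60]],
  ],
)

```text
t: 15.68
tool_pos: [570.1, -156.3, 132.7]
eef_rot: [-90.0, -0.0, -76.0]
force: [-1.2, 0.0, 0.3]
opening: 56.6
```

Call:
carry_out(
  deltas=[
    [[0,-0.024,0.132,0,0,0,60],[0,-0.018,0.134,0,0,0,60],[0,-0.014,0.134,0,0,0,60]],
  ],
)

```text
t: 15.93
tool_pos: [579.8, -153.9, 134.5]
eef_rot: [-90.0, -0.0, -76.0]
force: [-1.2, 0.1, 2.8]
opening: 56.4
```

Run:
```python
from h import *
fl()
```

```text
t 15.93 pos [ 579.8 -153.9  134.5] rpy [-90.  -0. -76.] F [-1.2  0.1  2.8] op 56.4 q [-21.5  21.4  91.1   0.   67.4  54.5]
f,l 525.1 -289.6 Ff -1.2 Fl 0.4
```

Call:
carry_out(
  deltas=[
    [[0,-0.01,0.134,0,0,0,60],[0,-0.005,0.134,0,0,0,60],[0,0,0.134,0,0,0,60]],
  ],
)

```text
t: 16.18
tool_pos: [589.8, -151.4, 135.3]
eef_rot: [-89.9, -0.0, -76.0]
force: [-0.5, 1.6, 5.8]
opening: 56.0
```

Call:
carry_out(
  deltas=[
    [[0,0.005,0.134,0,0,0,60],[0,0.01,0.134,0,0,0,60],[0,0.01,0.134,0,0,0,60]],
  ],
)

```text
t: 16.43
tool_pos: [599.7, -149.1, 135.7]
eef_rot: [-89.9, -0.1, -76.0]
force: [-1.9, 1.2, 10.0]
opening: 56.0
```

Run:
```python
from h import *
fl()
im=capture("scene"); cv2.imwrite("pics/s9.png",cv2.resize(im[150:310,270:470],None,fx=3,fy=3,interpolation=2)[:,:,::-1])
r=regions_of("scene","trivet")
if r: print(r[0]["rect"],round(r[0]["confidence"],2))
```

```text
t 16.43 pos [ 599.7 -149.1  135.7] rpy [-89.9  -0.1 -76. ] F [-1.9  1.2 10. ] op 56.0 q [-20.4  22.7  88.7   0.   68.4  55.6]
f,l 545.6 -289.7 Ff -1.6 Fl 1.7
[317.8, 192.0, 32.0, 83.2] 0.78
```

View pics/s9.png

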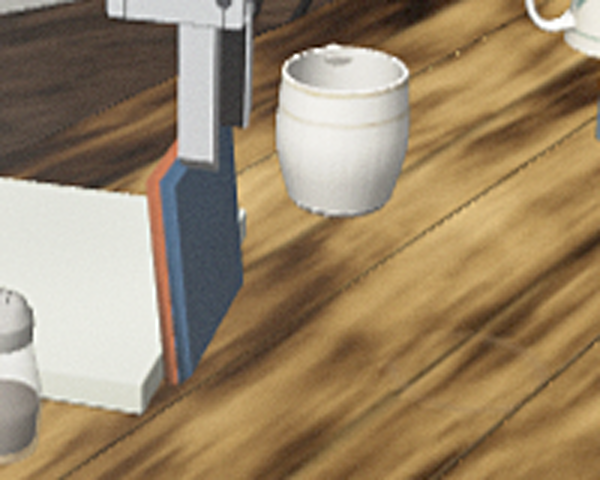

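The tile is just past vertical, leaning on the board edge. A little further and it should fall onto the board.

Call:
carry_out(
  deltas=[
    [[0,0,0.14,0,0,0,60],[0,0.005,0.14,0,0,0,60],[0,0.015,0.14,0,0,0,60]],
  ],
)

```text
t: 16.78
tool_pos: [610.6, -146.5, 135.3]
eef_rot: [-89.8, -0.1, -76.0]
force: [-0.5, 0.7, 8.1]
opening: 56.5
```

Call:
carry_out(
  deltas=[
    [[0,0.025,0.14,0,0,0,60],[0,0.035,0.14,0,0,0,60],[0,0.04,0.14,0,0,0,60]],
  ],
)

```text
t: 17.03
tool_pos: [621.6, -143.9, 133.0]
eef_rot: [-89.7, -0.1, -76.0]
force: [1.4, 1.3, 7.5]
opening: 56.3
```

Run:
```python
from h import *
fl()
im=capture("scene"); cv2.imwrite("pics/s10.png",cv2.resize(im[150:310,270:470],None,fx=3,fy=3,interpolation=2)[:,:,::-1])
r=regions_of("scene","trivet")
if r: print(r[0]["rect"],round(r[0]["confidence"],2))
capture("top"); rect("top","trivet",38)
```

```text
t 17.03 pos [ 621.6 -143.9  133. ] rpy [-89.7  -0.1 -76. ] F [1.4 1.3 7.5] op 56.3 q [-19.3  24.4  86.4   0.1  68.9  56.7]
f,l 568.2 -290.0 Ff 1.7 Fl 0.9
[302.4, 191.8, 49.0, 84.5] 0.78
top trivet 0.66 [ 599.5 -140.5] [ 21.2 103.8] 14.6 [[576.2000122070312, -93.0], [602.4000244140625, -193.5], [622.9000244140625, -188.10000610351562], [596.7000122070312, -87.5999984741211]]
```

Call:
carry_out(
  deltas=[
    [[0,0.045,0.14,0,0,0,60],[0,0.055,0.138,0,0,0,60],[0,0.06,0.136,0,0,0,60]],
  ],
)

```text
t: 17.48
tool_pos: [632.2, -141.5, 129.0]
eef_rot: [-89.6, -0.1, -76.0]
force: [2.1, 1.8, 7.8]
opening: 56.1
```

Call:
carry_out(
  deltas=[
    [[0,0.065,0.134,0,0,0,60],[0,0.075,0.132,0,0,0,60],[0,0.08,0.13,0,0,0,60]],
  ],
)

```text
t: 17.73
tool_pos: [642.4, -139.1, 123.4]
eef_rot: [-89.6, -0.1, -76.0]
force: [2.9, 1.8, 6.1]
opening: 56.3
```

Run:
```python
from h import *
fl()
im=capture("scene"); cv2.imwrite("pics/s11.png",cv2.resize(im[150:310,270:470],None,fx=3,fy=3,interpolation=2)[:,:,::-1])
r=regions_of("scene","trivet")
if r: print(r[0]["rect"],round(r[0]["confidence"],2))
capture("top"); rect("top","trivet",38)
```

```text
t 17.73 pos [ 642.4 -139.1  123.4] rpy [-89.6  -0.1 -76. ] F [2.9 1.8 6.1] op 56.3 q [-18.3  26.3  84.6   0.1  68.6  57.6]
f,l 589.5 -290.3 Ff 3.2 Fl 1.0
[290.3, 193.6, 62.4, 80.1] 0.57
top trivet 0.73 [ 609.5 -137.1] [ 47.4 103.4] 14.8 [[573.4000244140625, -93.19999694824219], [599.7000122070312, -193.1999969482422], [645.5, -181.10000610351562], [619.2000122070312, -81.0999984741211]]
```

Call:
carry_out(
  deltas=[
    [[0,0.085,0.126,0,0,0,60],[0,0.09,0.124,0,0,0,60],[0,0.095,0.12,0,0,0,60]],
  ],
)

```text
t: 18.18
tool_pos: [652.6, -136.6, 117.3]
eef_rot: [-89.4, -0.2, -76.0]
force: [4.4, 2.4, 7.5]
opening: 56.1
```

Run:
```python
from h import *
fl()
capture("top"); rect("top","trivet",38)
```

```text
t 18.18 pos [ 652.6 -136.6  117.3] rpy [-89.4  -0.2 -76. ] F [4.4 2.4 7.5] op 56.1 q [-17.9  27.2  83.9   0.2  68.3  58.1]
f,l 600.0 -290.4 Ff 4.8 Fl 1.3
top trivet 0.59 [ 613.5 -134.4] [59.3 99.9] 12.0 [[574.0999755859375, -91.69999694824219], [594.7999877929688, -189.5], [652.7999877929688, -177.10000610351562], [632.0999755859375, -79.4000015258789]]
```

Call:
carry_out(
  deltas=[
    [[0,0.095,0.115,0,0,0,60],[0,0.1,0.115,0,0,0,60],[0,0.105,0.112,0,0,0,60],[0,0.11,0.11,0,0,0,60]],
  ],
)

```text
t: 18.62
tool_pos: [658.4, -134.1, 103.4]
eef_rot: [-90.1, 0.0, -76.0]
force: [-0.4, -0.4, 0.9]
opening: 56.5
```

Run:
```python
from h import *
fl()
capture("top"); rect("top","trivet",38)
```

```text
t 18.62 pos [ 658.4 -134.1  103.4] rpy [-90.1   0.  -76. ] F [-0.4 -0.4  0.9] op 56.5 q [-17.4  28.6  83.5  -0.   67.9  58.6]
f,l 606.2 -289.4 Ff -0.5 Fl -0.3
top trivet 0.68 [ 619.1 -133.2] [60.6 97.1] 14.6 [[577.5, -93.9000015258789], [602.0, -187.8000030517578], [660.5999755859375, -172.5], [636.0999755859375, -78.5999984741211]]
```

Call:
carry_out(
  deltas=[
    [[0,-0.3,0,0,0,0,60],[0,-0.6,0,0,0,0,60],[0,-0.9,0,0,0,0,60],[0,-0.5,-0.6,0,0,0,60],[0,0,-1,0,0,0,60]],
  ],
)

```text
t: 19.13
tool_pos: [623.5, -144.5, 165.9]
eef_rot: [-89.6, -0.3, -75.9]
force: [1.3, 0.5, 0.4]
opening: 56.6
```

Call:
carry_out(
  deltas=[
    [[0,0,-1,0,0,0,60],[0,0,-1,0,0,0,60],[0,0,-1,0,0,0,60],[0,0,-1,0,0,0,60],[0,0,0,0,0,0,60]],
  ],
)

```text
t: 19.55
tool_pos: [518.2, -168.3, 162.8]
eef_rot: [-90.2, 0.0, -76.1]
force: [-0.7, 1.2, 0.3]
opening: 56.1
```

Run:
```python
from h import *
fl()
im=capture("scene")
r=regions_of("scene","trivet"); print(r[0]["rect"],round(r[0]["confidence"],2))
m=r[0]["region"]; print("mean colour",im[m].mean(0))
capture("top"); rect("top","trivet",38); rect("top","board",20)
p=camera_params("wrist"); w=capture("wrist"); rect("wrist","trivet",38,p)
for d in tip_of("wrist","corner0")[:4]: print("corner",np.round(wlift(d["pixel"],31,p),1),round(d["confidence"],2))
cv2.imwrite("pics/fin.png",np.hstack([cv2.resize(im[150:310,230:430],(400,320)),cv2.resize(w,(400,300))[:, :].copy() if 0 else cv2.resize(w,(400,320))])[:,:,::-1])
```

```text
t 19.55 pos [ 518.2 -168.3  162.8] rpy [-90.2   0.  -76.1] F [-0.7  1.2  0.3] op 56.1 q [-25.2  15.7  95.5  -0.1  69.   50.9]
f,l 461.9 -288.6 Ff -0.4 Fl 1.3
[272.3, 216.9, 81.0, 46.4] 0.72
mean colour [103.67960089 123.64338507 148.81300813]
top trivet 0.89 [ 651.5 -135.8] [117.6 123.2] 14.4 [[579.2000122070312, -90.69999694824219], [609.9000244140625, -210.10000610351562], [723.7999877929688, -180.8000030517578], [693.0999755859375, -61.5]]
top board 0.7 [ 712.9 -135.1] [203.2 224.9] 13.6 [[587.7000122070312, -49.70000076293945], [640.5, -268.29998779296875], [838.0999755859375, -220.5], [785.2000122070312, -1.899999976158142]]
wrist trivet 0.76 [ 649.3 -137.7] [119.6 119.2] 14.2 [[576.7000122070312, -94.5999984741211], [605.9000244140625, -210.10000610351562], [721.9000244140625, -180.8000030517578], [692.5999755859375, -65.30000305175781]]
corner [695.6 -65.6  31. ] 0.91
corner [ 723.  -182.5   31. ] 0.71
corner [577.8 -95.   31. ] 0.69
corner [ 606.9 -211.1   31. ] 0.63
```

The tile landed glaze up: the top and wrist masks both give a 120 × 120 square at board x ≈ −60, y ≈ +14, with about 20 mm overhanging the front. I'll slide it on by about 50 mm.

Call:
carry_out(
  deltas=[
    [[0,0.9,0.4,0,0,0,60],[0,1,0.4,0,0,0,60],[0,1,0.4,0,0,0,60],[0,1,0.4,0,0,0,60],[0,0.82,0.4,0,0,0,60]],
  ],
)

```text
t: 20.37
tool_pos: [571.7, -155.4, 42.0]
eef_rot: [-90.1, 0.0, -76.0]
force: [-0.0, 0.4, 0.8]
opening: 56.7
```

Call:
carry_out(
  deltas=[
    [[0,0,0,0,0,0,60],[0,0,0.1,0,0,0,60],[0,0,0.1,0,0,0,60],[0,0,0,0,0,0,60]],
  ],
)

```text
t: 20.7
tool_pos: [577.6, -155.1, 45.6]
eef_rot: [-89.9, -0.1, -76.0]
force: [0.3, -0.6, 0.4]
opening: 56.3
```

Run:
```python
from h import *
fl()
```

```text
t 20.7 pos [ 577.6 -155.1   45.6] rpy [-89.9  -0.1 -76. ] F [ 0.3 -0.6  0.4] op 56.3 q [-21.7  26.1  97.8  -0.   55.9  54.3]
f,l 522.7 -290.3 Ff 0.1 Fl -0.7
```

Call:
carry_out(
  deltas=[
    [[0,0,0.1,0,0,0,60],[0,0,0.1,0,0,0,60],[0,0,0.1,0,0,0,60],[0,0,0.1,0,0,0,60]],
  ],
)

```text
t: 21.03
tool_pos: [584.7, -152.6, 44.7]
eef_rot: [-90.1, -0.0, -76.0]
force: [-4.7, -1.3, 4.7]
opening: 56.3
```

Call:
carry_out(
  deltas=[
    [[0,0,0.12,0,0,0,60],[0,0,0.12,0,0,0,60],[0,0,0.12,0,0,0,60],[0,0,0.12,0,0,0,60],[0,0,0.12,0,0,0,60]],
  ],
)

```text
t: 21.45
tool_pos: [600.6, -148.6, 44.0]
eef_rot: [-90.0, 0.0, -76.0]
force: [-4.0, -0.6, 3.9]
opening: 56.3
```

Call:
carry_out(
  deltas=[
    [[0,0,0.12,0,0,0,60],[0,0,0.12,0,0,0,60],[0,0,0.12,0,0,0,60],[0,0,0.12,0,0,0,60],[0,0,0.12,0,0,0,60]],
  ],
)

```text
t: 21.87
tool_pos: [615.3, -145.0, 44.0]
eef_rot: [-90.0, -0.0, -76.0]
force: [-3.6, -1.1, 3.0]
opening: 56.2
```

Run:
```python
from h import *
fl()
capture("top"); rect("top","trivet",38); rect("top","board",20)
```

```text
t 21.87 pos [ 615.3 -145.    44. ] rpy [-90.  -0. -76.] F [-3.6 -1.1  3. ] op 56.2 q [-19.6  28.7  93.2  -0.   58.1  56.4]
f,l 561.8 -289.5 Ff -3.7 Fl -0.2
top trivet 0.61 [ 744.1 -156.7] [49.7 23.7] 69.8 [[724.4000244140625, -175.89999389648438], [746.5999755859375, -184.10000610351562], [763.7999877929688, -137.5], [741.5999755859375, -129.3000030517578]]
top board 0.89 [ 732.1 -130.2] [160.3 224.1] 14.6 [[626.2999877929688, -41.900001525878906], [682.7999877929688, -258.79998779296875], [838.0, -218.39999389648438], [781.5, -1.5]]
```

Call:
carry_out(
  deltas=[
    [[0,0,0.12,0,0,0,60],[0,0,0.12,0,0,0,60],[0,0,0.12,0,0,0,60],[0,0,0.12,0,0,0,60],[0,0,0.08,0,0,0,60]],
  ],
)

```text
t: 22.43
tool_pos: [629.2, -141.5, 43.9]
eef_rot: [-90.0, -0.0, -76.0]
force: [-2.3, -0.5, 1.5]
opening: 56.3
```

Call:
carry_out(
  deltas=[
    [[0,0,-0.2,0,0,0,60],[0,0,-0.6,0,0,0,60],[0,-0.6,-0.9,0,0,0,60],[0,-0.9,-0.9,0,0,0,60],[0,-0.9,-0.9,0,0,0,60]],
  ],
)

```text
t: 22.85
tool_pos: [543.0, -162.7, 103.9]
eef_rot: [-90.0, 0.0, -76.0]
force: [-0.8, -0.1, 0.7]
opening: 56.4
```

Call:
carry_out(
  deltas=[
    [[0,-0.9,-0.9,0,0,0,60],[0,-0.9,-0.9,0,0,0,60],[0,0,-0.9,0,0,0,60],[0,0,-0.9,0,0,0,60],[0,0,0,0,0,0,60]],
  ],
)

```text
t: 23.27
tool_pos: [453.3, -184.7, 149.7]
eef_rot: [-90.0, -0.0, -76.1]
force: [-0.5, -0.8, -0.4]
opening: 56.3
```

Run:
```python
from h import *
fl()
im=capture("scene"); cv2.imwrite("pics/fin.png",cv2.resize(im[170:330,190:430],None,fx=3,fy=3,interpolation=2)[:,:,::-1])
t=capture("top"); rect("top","trivet",38); rect("top","board",20)
for th in ("mug","pepper","salt"): print(th,[np.round(lift("top",d["pixel"],0),0).tolist() for d in tip_of("top",th)[:1]])
```

```text
t 23.27 pos [ 453.3 -184.7  149.7] rpy [-90.   -0.  -76.1] F [-0.5 -0.8 -0.4] op 56.3 q [-30.3  11.7 103.2  -0.   65.1  45.8]
f,l 395.0 -288.8 Ff -0.7 Fl -0.7
top trivet 0.66 [ 696.5 -123.7] [122.2 121.3] 15.1 [[621.7000122070312, -81.0], [653.2000122070312, -198.1999969482422], [771.2000122070312, -166.39999389648438], [739.7000122070312, -49.20000076293945]]
top board 0.6 [ 711.2 -135.1] [203.8 221.6] 14.1 [[585.2999877929688, -52.599998474121094], [639.4000244140625, -267.5], [837.0999755859375, -217.6999969482422], [782.9000244140625, -2.799999952316284]]
mug [[627.0, -363.0, 0.0]]
pepper [[732.0, 27.0, 0.0]]
salt [[636.0, -2.0, 0.0]]
```

View pics/fin.png

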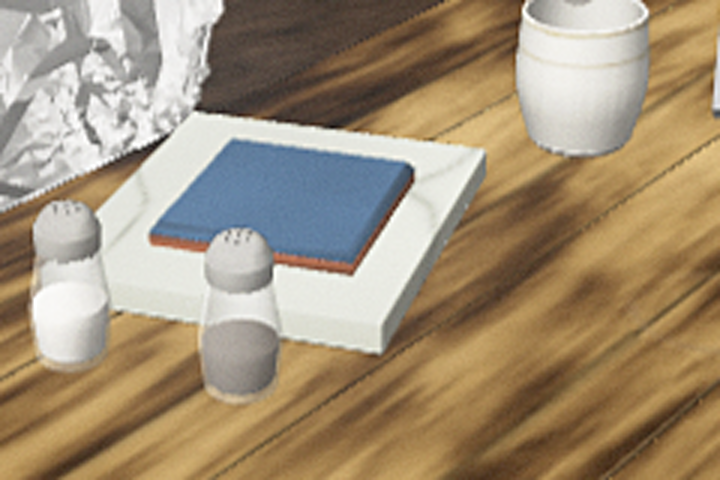

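The picture shows the tile lying blue side up, well inside the board outline (tile corners at about (232,140), (413,165), (353,270) and (150,240)). The mug and shakers are where they were, and the gripper is clear.

```bash
python3 -c "
from rig import *
sign_off()"
```

```text
the job is handed in; nothing more can be done
```

I flipped the trivet onto the board, slid it fully on, and handed the job in at about 23 s of the 72 s allowed. No verdict was reported.

**What I did:** I pushed the trivet up against the board's front edge and dragged its rear edge up with the fingertips. I followed it past vertical and set it over onto the board. It landed glaze up with about 20 mm overhanging the front, so I pushed it about 47 mm further on.

**Failed first try:** with tilted fingers, the tips slipped over the edge at about 28° and the trivet dropped flat again in front of the board. The second try, with vertical fingers starting at counter level, worked.

**Last checks:**
- **Position:** the top camera puts the trivet centre about 18 mm behind and 15 mm to the left of the board's centre. By that reading its edges lie about 20 mm or more inside the board. The final scene picture shows it blue side up and flat.
- **Force:** the highest wrist force I read while pushing the trivet was about 18 N. Readings came only at the end of each move, so a brief peak between them would not show.
- **Leaning stage:** I judged this from pictures and the arc geometry. The trivet was between 55° and 105° for about 2 s, leaning on the board's front edge.
- **Bystanders:** the mug and shakers looked unmoved, and detections agreed with the first ones to within about 8 mm, which is detector noise. The exception is the pepper, whose first detection was wrong and landed near the trivet. I compared its later position with an early one labelled salt.

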